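# Program a sensor pod on the sprung pin fixture

### The arm

A 6-joint arm with a two-finger parallel gripper is mounted at the origin on a cart in front of the work surface, level with it; the furniture and walls round the work are solid. World frame = base frame: x ahead of the robot, y to its left, z up, the work surface at z = 0. Lengths are in m, angles in degrees, forces in N, time in s.
With the tool pointing down it reaches from about 0.3 to 0.75 m from the base axis. Payload 8.5 kg.
Tool frame: the origin (TCP) lies between the finger pads; the fingertips stand env.finger_overhang ahead of it and the grasp point (between the pads) lies 2 mm behind it (env.finger_overhang is the distance from the TCP to the fingertips, in m); z points along the fingers, y is the line along which they close (so a half turn about z gives the same grasp; the last joint's range is limited). The gripper opens to 85 mm and grips with 20 to 120 N. Pads are 22 mm wide; open, the fingers measure 114 mm over their backs; the gripper's body (76 mm by 85 mm) begins 54 mm behind the grasp point. The pads swing forward as they close: fully open they stand 13 mm farther back than shut.
Start: joints at [-83.841, 21.807, 74.336, -0, 83.858, -12.336], TCP at [0.174, -0.522, 0.248] pointing down, gripper open.
Joint ranges: [-178.18, 178.18], [-50.72, 133.34], [12.68, 142.11], [-81.47, 261.47], [9.98, 163.14], [-165.26, 165.26]. Speed limits (degrees/s): [136.94, 136.94, 180, 180, 180, 180].

### API

Orientations are given as a 3x3 rotation matrix whose columns are the frame's x, y, z axes.
In Python, from rig import env gives the robot as it stands. The module is installed in compiled form; this text tells all that it offers.
- The arm moves only by the tool jog_arm, never from a script. Its arguments are lists of equal length, an entry for each row: "hand": the finger opening in m, from 0 to 0.0854; "travel": the shift along the world's x, y, z in m, a list of three; "yaw": the turn about the world's z in rad. A call has exactly 5 rows; each row shifts and turns the commanded pose from where the row before left it; what a row does not reach is not made up. A row lasts 1/8 s, in which the tool goes at most 62.5 mm and 10.7 degrees, less where a joint would pass 70% of its speed; a pose out of reach is approached as far as the arm can. A call is refused whole if a number of a shift passes 0.0625 or a number of a turn 0.188, either way. A call with a gripper value outside its range is refused whole. The fingers move at their own pace and stop on an object; "grip_force" is the grip in N (left out, the last holds). Time passes only in rows, so rows that do not move let the fingers close, or fill a call up. It gives the time, the measured TCP pose, the force, the opening and the grip force at its end, in the units of the state.
- env.observe(): the state, without advancing time (a new reading comes with each control period).
- env.get_image(name): name is "side" or "top"; returns the picture (384x512x3 uint8, red, green, blue); there is no depth.
- env.calibration(name): a dict with "fx", "fy", "cx", "cy" (pixels), "position" and "rotation" of the camera in the world. Camera axes: x right, y down, z forward; pixel columns grow to the right and rows downward; lengths in m; the calibration is good to about 2 mm. A picture is of the moment at which its call begins. calibration takes no time and is no camera call.
- env.close_job(): hands the job in; it is judged then, once.
The state is a dict: "time_s": time; "q": joint angles; "qvel": joint speeds; "joint_efforts": joint torques, N m; "position": TCP position; "tool_rot": TCP orientation; "ft_force": force on the tool from outside, world axes, zero at the start; "wrist_torque": the same for the moment, N m; "grip_width": finger opening in m; "gripper_force": force on a finger pad.
Only numpy, scipy, OpenCV 4.12 (cv2) and the standard library are available. Lean on these libraries where they do the work, as an engineer would, in place of code of your own. Each camera call takes 0.05 s, during which the arm holds its last target. There are 200 camera calls.

### The job

Get the round sensor pod programmed: slide the blue-handled card straight up out of the card rack, leaving the yellow and red cards in their slots, and plug it upright and fully home into the card socket of the grey programming fixture. Only after that, stand the pod upright in the fixture's blue sprung ring and push it all the way down so the ring is fully compressed onto the contact pins. Finish while still holding the pod pressed down; do not let go or let the ring rise.

Things in the scene. Friction and masses are not known exactly. Their poses are not given: they have to be found in the camera images.
- blue_card_handle (a point): Middle of the blue handle bar (60 x 10 x 16 mm in x, y, z) on top of the card to use: a green circuit board 64 wide (x) x 4 thick (y) x 60 mm tall (z up), 0.06 kg. The point is 68 mm above the card's bottom edge, 8 mm below the handle's top. It may stand in any of the three rack slots; in the socket either face may point either way.
- yellow_card_handle (a point): Same point on an identical card with a yellow handle; it stays in the rack.
- red_card_handle (a point): Same point on an identical card with a red handle; it stays in the rack.
- rack: Fixed card rack, base plate 94 x 176 x 8 mm (x, y, z), origin mid-underside. Slots at y = -60, 0, +60 mm; each is two black grooved uprights holding the card's ends (26 to 42 mm either side of the middle along x), open between, flared tops 51 mm above the bench. Cards stand on the plate, faces along rack y, handle middles 76 mm above the bench. Grooves 7 mm wide, 69 mm end to end.
- slot (a point): Card socket of the fixture: middle of the floor where the card's bottom edge rests, 48 mm above the bench. Grooved uprights as in the rack, 30 mm tall plus flared lips to 39 mm; groove 7 mm wide (point y), 69 mm end to end (point x), lips about 4 mm wider each side. Card width lies along point x, faces along y. Fully home, the handle's middle is 68 mm above this point.
- fixture: Fixed programming fixture, a grey housing with aluminium top 120 x 250 x 45 mm (x, y, z), origin in the middle of its underside. The card socket is at y = +75 mm of its frame, the sprung ring at y = -65 mm.
- ring_top (a point): Centre of the upper face of the fixture's blue sprung ring; moves with it. 80 mm above the bench when up, z vertical. Ring 76 mm outside, bore 52 mm, open down to the contact pins; three ears on coil springs with shoulder screws at 46 mm radius, their heads up to 6 mm above the raised ring's top face.
- ring (a joint): Travel of the sprung ring in m: 0 = up, 0.012 = fully down on its stop. It takes about 3.5 N to start moving and about 12 N to be fully down; it springs back up when let go.
- pod_head (a point): Middle of the pod's black head, 56 mm above its foot. Round pod, 80 mm tall, 0.16 kg, standing on its foot: metal barrel 48 mm dia. from 0 to 24 mm (lowest 7 mm tapered to 36), white flange 64 mm dia. 24 to 32 mm, black head 44 mm dia. 32 to 80 mm. The barrel enters the ring, the flange rests on the ring's top; the point is then 32 mm above ring_top. Yaw does not matter.
Mind the look-alikes: they are no part of the job. Several things look just like the part that bears pod_head: the one meant starts nearest to the robot's base.

How it is judged:
By the outcome, as a careful person would: the job done as asked, in the order asked, and still so for the second after the job is handed in, while the arm keeps its last pose, push and grip.
It also fails if it takes over 58 s, if anything falls off the work surface, if the arm or the gripper's body presses on something with over 40 N, if the wrist force passes 120 N, or if a joint passes its speed limit or range.

## Working session

There is one attempt and no reset: what is moved stays moved. The work goes in short steps, Python scripts to look and compute and a tool call to move; the robot and the scene stay as the last step left them, time stands still between calls to the robot, and variables do not carry over. Pictures are saved under pics/ and viewed, at most 10 in all, crops included, and the job is handed in when it is done.

Besides the shell and the picture viewer there is one more tool, called after ">>>" by a JSON object that holds its "name" and its "arguments", one argument or row to a line. jog_arm: Moves the arm, as the interface text tells. Its arguments: {"type":"object","properties":{"hand":{"type":"array"},"travel":{"type":"array"},"yaw":{"type":"array"},"grip_force":{"type":"number"}},"required":["hand","travel","yaw"]}

```bash
mkdir -p pics
python3 - <<'E'
from rig import env
import cv2
for n in("top","side"):
    im=env.get_image(n); cv2.imwrite(f"pics/{n}0.png",im[:,:,::-1])
    c=env.calibration(n); print(n,c)
print(env.finger_overhang); s=env.observe();print(s["time_s"],s["position"],s["tool_rot"],s["grip_width"])
E
```

```text
top {'fx': 453.05691488395496, 'fy': 453.05691488395496, 'cx': 253.72243144815343, 'cy': 200.07433742034516, 'position': array([ 0.17005443, -0.21137107,  1.64343455]), 'rotation': array([[ 0.23241574, -0.95271329,  0.19575575],
       [-0.9726137 , -0.22814467,  0.04441393],
       [ 0.00234689, -0.20071722, -0.97964641]])}
side {'fx': 414.08627538040383, 'fy': 414.08627538040383, 'cx': 256.48613554762665, 'cy': 190.21291584175165, 'position': array([0.22685319, 1.28437134, 1.07757277]), 'rotation': array([[-0.9822601 , -0.12714815,  0.13783485],
       [-0.18579542,  0.56031291, -0.80717377],
       [ 0.02540001, -0.81846367, -0.57399656]])}
0.017
0.1 [ 0.17442791 -0.52136035  0.24778339] [[ 9.48356868e-01  3.17205341e-01 -1.46725575e-04]
 [ 3.17205257e-01 -9.48356013e-01  1.30283878e-03]
 [ 2.74119338e-04 -1.28209823e-03 -9.99999141e-01]] 0.08543568649289922
```

View pics/top0.png

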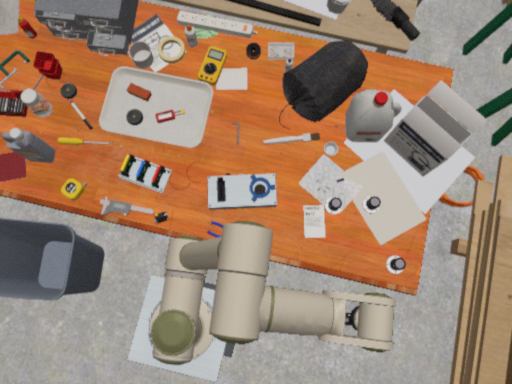

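View pics/side0.png

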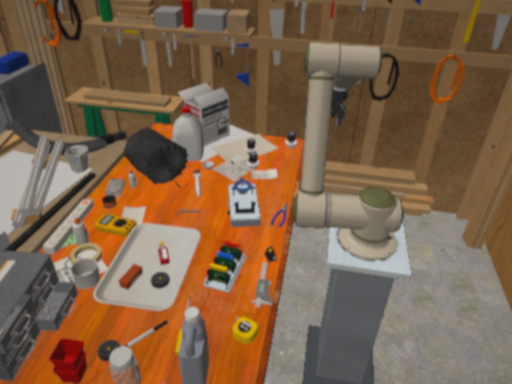

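```bash
cat > h.py <<'E'
import numpy as np,cv2
from rig import env
C={n:env.calibration(n) for n in("top","side")}
def ray(n,u,v):
    c=C[n]; d=c["rotation"]@np.array([(u-c["cx"])/c["fx"],(v-c["cy"])/c["fy"],1]); return c["position"],d/np.linalg.norm(d)
def plane(n,u,v,z):
    p,d=ray(n,u,v); return p+d*(z-p[2])/d[2]
def proj(n,P):
    c=C[n]; q=c["rotation"].T@(np.array(P)-c["position"]); return q[0]/q[2]*c["fx"]+c["cx"],q[1]/q[2]*c["fy"]+c["cy"]
def tri(a,b):
    p1,d1=ray("top",*a);p2,d2=ray("side",*b)
    M=np.stack([d1,-d2],1); t=np.linalg.lstsq(M,p2-p1,rcond=None)[0]
    A,B=p1+t[0]*d1,p2+t[1]*d2; return (A+B)/2,np.linalg.norm(A-B)
E
python3 - <<'E'
from h import *
t=cv2.imread("pics/top0.png");s=cv2.imread("pics/side0.png")
R=lambda i,x,y,w,h,k:cv2.resize(i[y:y+h,x:x+w],None,fx=k,fy=k,interpolation=cv2.INTER_CUBIC)
a=R(t,112,145,170,70,4.6); b=R(t,295,180,120,100,3.2); c=R(s,195,125,110,170,3)
d=R(t,112,145,170,70,4.6)
out=np.zeros((600,790,3),np.uint8); out[:322,:782]=a[:322,:782]; b=cv2.resize(b,(330,275)); out[325:600,:330]=b
e=R(s,200,130,105,90,4); e=cv2.resize(s[130:295,200:305],(175,275),interpolation=cv2.INTER_CUBIC)
out[325:600,335:510]=e
f=cv2.resize(s[238:290,203:248],(270,275),interpolation=cv2.INTER_CUBIC); out[325:600,515:785]=f
cv2.imwrite("pics/crop0.png",out)
for u,v in((335,204),(373,203),(397,264)):
    P=plane("top",u,v,.07);print(P,np.hypot(*P[:2]),proj("side",P))
E
```

```text
[ 0.53767655 -0.42317166  0.07      ] 0.6842297363553325 (np.float64(253.65964562035842), np.float64(154.671305361157))
[ 0.57257942 -0.55343493  0.07      ] 0.7963274563464428 (np.float64(251.82797546922774), np.float64(141.32499637438036))
[ 0.38067871 -0.67277084  0.07      ] 0.7730050955892545 (np.float64(292.0062094751229), np.float64(134.82362837247118))
```

View pics/crop0.png

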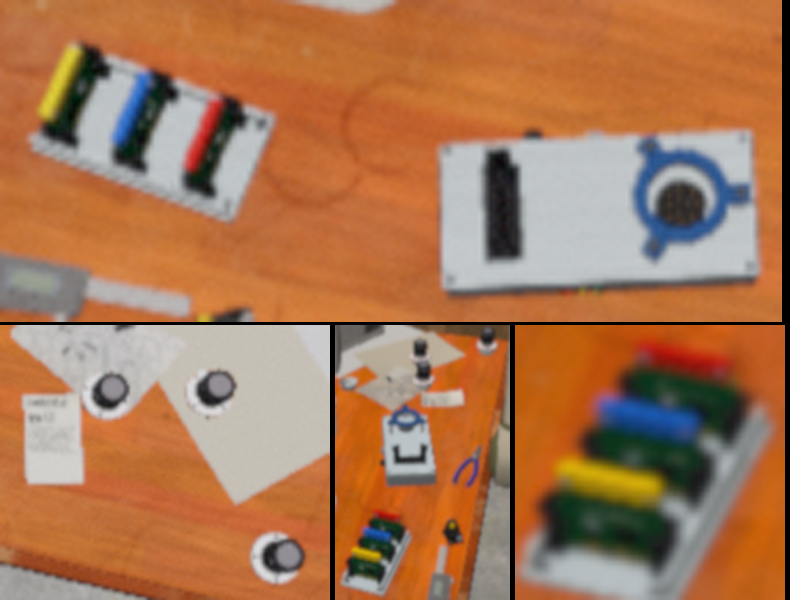

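```bash
cat > m.py <<'E'
from h import *
def comps(im,lo,hi,roi,amin=15):
    x,y,w,h=roi; hsv=cv2.cvtColor(im,cv2.COLOR_BGR2HSV)
    m=np.zeros(im.shape[:2],np.uint8); m[y:y+h,x:x+w]=cv2.inRange(hsv,lo,hi)[y:y+h,x:x+w]
    n,l,s,c=cv2.connectedComponentsWithStats(m)
    out=[]
    for i in range(1,n):
        if s[i,4]>=amin:
            cn=np.argwhere(l==i)[:,::-1].astype(np.float32)
            out.append((c[i],s[i,4],cv2.minAreaRect(cn),cn))
    return sorted(out,key=lambda o:-o[1])
cols=dict(yellow=((20,120,100),(35,255,255)),blue=((100,120,60),(125,255,255)),red=((170,130,80),(180,255,255)))
E
python3 - <<'E'
from m import *
t=cv2.imread("pics/top0.png");s=cv2.imread("pics/side0.png")
H={}
for k,(lo,hi) in cols.items():
    a=comps(t,lo,hi,(112,145,66,60));b=comps(s,lo,hi,(200,238,55,60))
    for n,o,z in(("top",a,.08),("side",b,.076)):
        for c,A,r,cn in o[:1]:
            P=plane(n,*c,z); 
            # axis dir
            bx=cv2.boxPoints(r); e=[(bx[i]+bx[(i+1)%4])/2 for i in range(4)]
            pr=max(((e[0],e[2]),(e[1],e[3])),key=lambda p:np.linalg.norm(p[0]-p[1]))
            Q=[plane(n,*p,z)[:2] for p in pr]; d=Q[1]-Q[0]
            print(k,n,c.round(1),A,P[:2].round(4),"len",np.linalg.norm(d).round(4),"ang",np.degrees(np.arctan2(d[1],d[0])).round(1))
    if a and b: P,e=tri(a[0][0],b[0][0]);print("  tri",P.round(4),e.round(4)); H[k]=P
d=H["red"]-H["yellow"];print("span",np.hypot(*d[:2]),"ang",np.degrees(np.arctan2(d[1],d[0])))
print("ring")
for c,A,r,cn in comps(t,*cols["blue"],(240,165,45,45))[:2]: print(c,A,r,plane("top",*c,.08))
for c,A,r,cn in comps(s,*cols["blue"],(225,170,37,30))[:2]: print(c,A,r,plane("side",*c,.08))
print("alu")
hsv=cv2.cvtColor(t,cv2.COLOR_BGR2HSV)
m=np.zeros(t.shape[:2],np.uint8);m[168:215,203:282]=((hsv[168:215,203:282,1]<60)|((hsv[168:215,203:282,0]>95)&(hsv[168:215,203:282,0]<130)))*255
cn=max(cv2.findContours(m,0,2)[0],key=cv2.contourArea);r=cv2.minAreaRect(cn)
print(r);bx=[plane("top",*p,.045)[:2] for p in cv2.boxPoints(r)];print(np.round(bx,4),[np.linalg.norm(bx[i]-bx[i-1]).round(3) for i in range(4)],[np.degrees(np.arctan2(*(bx[i]-bx[i-1])[::-1])).round(1) for i in range(4)],np.mean(bx,0))
print("socket")
for c,A,r,cn in comps(t,(0,0,0),(180,255,75),(212,170,20,40))[:2]:
    bx=[plane("top",*p,.087)[:2] for p in cv2.boxPoints(r)]
    print(c,A,r,plane("top",*c,.087),plane("top",*c,.07),[np.linalg.norm(bx[i]-bx[i-1]).round(3) for i in range(4)],[np.degrees(np.arctan2(*(bx[i]-bx[i-1])[::-1])).round(1) for i in range(4)])
print("pod")
hs=comps(t,(0,0,0),(180,255,110),(322,190,28,28))
for c,A,r,cn in hs[:2]: print(c,A,r,plane("top",*c,.08))
for c,A,r,cn in comps(s,(0,0,0),(180,255,110),(243,145,20,25))[:2]: print(c,A,r,tri(hs[0][0],c))
E
```

```text
yellow top [124.6 162.6] 67 [0.5079 0.3411] len 0.0615 ang 173.1
yellow side [218.8 267.1] 103 [0.507  0.3408] len 0.0611 ang 173.4
  tri [0.5075 0.3419 0.0774] 0.0018
blue top [140.5 168.6] 57 [0.5001 0.2794] len 0.0599 ang 173.5
blue side [225.6 255.3] 100 [0.4986 0.2816] len 0.0554 ang 172.8
  tri [0.4999 0.2807 0.0753] 0.0022Traceback (most recent call last):
  File "<stdin>", line 15, in <module>
KeyError: 'red'
```

Run:
```python
from m import *
t=cv2.imread("pics/top0.png");s=cv2.imread("pics/side0.png")
def ang(z,r,n="top"):
    bx=[plane(n,*p,z)[:2] for p in cv2.boxPoints(r)]
    return [(np.linalg.norm(bx[i]-bx[i-1]).round(3),np.degrees(np.arctan2(*(bx[i]-bx[i-1])[::-1])).round(1)) for i in range(2)],np.mean(bx,0).round(4)
for c,A,r,cn in comps(t,(0,190,90),(4,255,255),(145,160,20,30))[:2]: print("red",c,A,plane("top",*c,.08))
print("ring")
for c,A,r,cn in comps(t,*cols["blue"],(240,165,45,45))[:2]: print(c,A,r,plane("top",*c,.08))
for c,A,r,cn in comps(s,*cols["blue"],(225,170,37,30))[:2]: print(c,A,r,plane("side",*c,.08))
print("alu")
hsv=cv2.cvtColor(t,cv2.COLOR_BGR2HSV)
m=np.zeros(t.shape[:2],np.uint8);w=hsv[168:215,203:282];m[168:215,203:282]=((w[:,:,1]<70)&(w[:,:,2]>110))*255
cn=max(cv2.findContours(m,0,2)[0],key=cv2.contourArea);r=cv2.minAreaRect(cn)
print(r,ang(.045,r))
print("socket")
for c,A,r,cn in comps(t,(0,0,0),(180,255,90),(212,170,20,40))[:2]:
    print(c,A,r,plane("top",*c,.087),plane("top",*c,.075),ang(.087,r))
print("pods")
hs=comps(t,(0,0,0),(180,255,130),(322,190,28,28))
for c,A,r,cn in hs[:2]: print(c,A,r,plane("top",*c,.07))
for c,A,r,cn in comps(s,(0,0,0),(180,255,110),(243,145,20,25))[:2]: print(c,A,r,tri(hs[0][0],c))
# white flange / full silhouette
w=comps(t,(0,0,0),(180,255,130),(385,250,28,28))
for c,A,r,cn in w[:1]: print("pod3",c,plane("top",*c,.07))
```

```text
red [156.1875  174.40625] 32 [0.49232927 0.21907554 0.08      ]
ring
[259.75172414 187.36551724] 145 ((258.75, 186.75001525878906), (20.50609588623047, 19.798988342285156), 45.0) [ 0.53214375 -0.1505822   0.08      ]
alu
((241.73121643066406, 190.39901733398438), (32.95266342163086, 68.4665756225586), 88.21009063720703) ([(np.float64(0.122), np.float64(16.4)), (np.float64(0.249), np.float64(-74.7))], array([ 0.5146, -0.0884]))
socket
[220.87581699 189.51633987] 153 ((221.0, 189.0), (22.0, 6.0), 90.0) [ 0.49104532 -0.01944607  0.087     ] [ 0.49352013 -0.01796634  0.075     ] ([(np.float64(0.08), np.float64(14.3)), (np.float64(0.021), np.float64(-76.5))], array([ 0.4931, -0.0194]))
pods
[334.31034483 204.54022989] 87 ((334.7500305175781, 203.75003051757812), (10.60660171508789, 12.727922439575195), 45.0) [ 0.53519652 -0.42118132  0.07      ]
[252.48648649 157.5       ] 74 ((252.5, 157.5), (9.0, 7.0), 90.0) (array([ 0.54120218, -0.42341902,  0.05292781]), np.float64(0.003986553166680732))
[250.88 146.36] 25 ((251.0, 146.5), (3.0, 6.0), 90.0) (array([ 0.53773629, -0.41457361,  0.1162805 ]), np.float64(0.025924191015175607))
pod3 [396.86363636 263.96363636] [ 0.3806921  -0.67229197  0.07      ]
```

Blue is the middle handle at top px (140.5,168.6), giving (0.500,0.280), yaw −7°. The socket is at px (221,189.5), giving (0.4945,−0.0165), yaw 15.6°. The ring is at px (260,187), giving (0.532,−0.151).

Pods are at px (334,204), (373,203) and (397,264), at 0.68, 0.80 and 0.77 m from the base. The first is nearest, so it is the one meant; the crop shows it clearly.

>>> {"name": "jog_arm", "arguments": {
  "hand": [0.03,0.03,0.03,0.03,0.03],
  "travel": [
    [0.01,0.03,0],
    [0.015,0.04,0],
    [0.015,0.04,0],
    [0.015,0.04,0],
    [0.015,0.04,0]
  ],
  "yaw": [-0.02,-0.02,-0.02,-0.02,-0.02],
  "grip_force": 60
}}

```text
time_s: 0.72
position: [0.2447, -0.3301, 0.2481]
tool_rot: [[0.975, 0.22, -0.0], [0.22, -0.975, 0.001], [0.0, -0.001, -1.0]]
ft_force: [0.6, 0.5, 0.6]
grip_width: 0.03
gripper_force: 0.0
```

>>> {"name": "jog_arm", "arguments": {
  "hand": [0.03,0.03,0.03,0.03,0.03],
  "travel": [
    [0.017,0.04,0],
    [0.017,0.04,0],
    [0.017,0.04,0],
    [0.017,0.04,0],
    [0.017,0.04,0]
  ],
  "yaw": [-0.02,-0.02,-0.02,-0.02,-0.02]
}}

```text
time_s: 1.35
position: [0.3297, -0.1302, 0.2483]
tool_rot: [[0.993, 0.121, 0.0], [0.121, -0.993, 0.0], [0.0, -0.0, -1.0]]
ft_force: [-0.5, -0.3, -0.4]
grip_width: 0.0302
gripper_force: 0.0
```

>>> {"name": "jog_arm", "arguments": {
  "hand": [0.03,0.03,0.03,0.03,0.03],
  "travel": [
    [0.017,0.04,0],
    [0.017,0.04,0],
    [0.017,0.04,0],
    [0.017,0.04,0],
    [0.017,0.04,0]
  ],
  "yaw": [-0.02,-0.02,-0.02,-0.02,-0.02]
}}

```text
time_s: 1.98
position: [0.4147, 0.0699, 0.2482]
tool_rot: [[1.0, 0.022, -0.0], [0.022, -1.0, -0.0], [-0.0, 0.0, -1.0]]
ft_force: [0.5, -1.0, -0.3]
grip_width: 0.0301
gripper_force: 0.0
```

>>> {"name": "jog_arm", "arguments": {
  "hand": [0.03,0.03,0.03,0.03,0.03],
  "travel": [
    [0.017,0.042,0],
    [0.017,0.042,0],
    [0.017,0.042,0],
    [0.017,0.042,0],
    [0.017,0.042,0]
  ],
  "yaw": [-0.029,-0.029,-0.029,-0.029,-0.029]
}}

```text
time_s: 2.6
position: [0.4997, 0.2799, 0.2479]
tool_rot: [[0.992, -0.123, -0.001], [-0.123, -0.992, -0.0], [-0.001, 0.0, -1.0]]
ft_force: [0.5, -1.4, -0.5]
grip_width: 0.0303
gripper_force: 0.0
```

>>> {"name": "jog_arm", "arguments": {
  "hand": [0.03,0.03,0.03,0.03,0.03],
  "travel": [
    [0,0,-0.04],
    [0,0,-0.04],
    [0,0,-0.03],
    [0,0,-0.02],
    [0,0,0]
  ],
  "yaw": [0,0,0,0,0]
}}

```text
time_s: 3.22
position: [0.4987, 0.2782, 0.1169]
tool_rot: [[0.993, -0.122, -0.003], [-0.122, -0.993, -0.001], [-0.003, 0.001, -1.0]]
ft_force: [0.3, -0.4, 1.0]
grip_width: 0.0295
gripper_force: 0.0
```

Run:
```python
from h import *
s=env.get_image("side")[:,:,::-1];t=env.get_image("top")[:,:,::-1]
a=cv2.resize(s[205:295,190:280],(540,540),interpolation=cv2.INTER_CUBIC)
b=cv2.resize(t[120:210,110:150],(240,540),interpolation=cv2.INTER_CUBIC)
cv2.imwrite("pics/pre.png",np.hstack([a,b]))
o=env.observe();print(o["position"],o["q"],o["ft_force"]);print(proj("side",o["position"]))
```

```text
[0.49975176 0.27852272 0.11891482] [1.72803792e+01 3.09842065e+01 8.18670803e+01 1.83949509e-04
 6.71105693e+01 1.14282395e+02] [0.15246485 0.47314184 0.65190078]
(np.float64(225.26931863586373), np.float64(245.3360871246641))
```

View pics/pre.png

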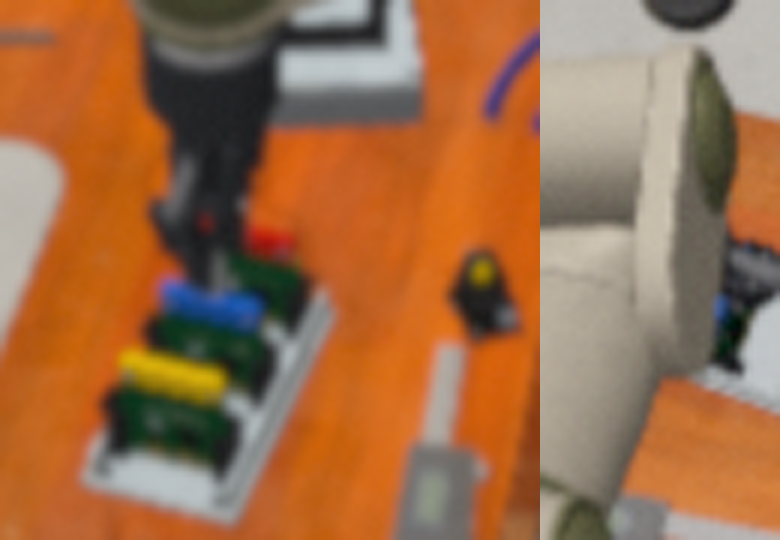

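The open fingers stand over the blue handle (crop px 210,300), centred along it and clear of yellow and red. Descending now.

>>> {"name": "jog_arm", "arguments": {
  "hand": [0.03,0.03,0.03,0.03,0.03],
  "travel": [
    [0,0.0015,-0.012],
    [0,0,-0.012],
    [0,0,-0.01],
    [0,0,-0.008],
    [0,0,0]
  ],
  "yaw": [0,0,0,0,0]
}}

```text
time_s: 3.95
position: [0.4993, 0.2798, 0.0757]
tool_rot: [[0.993, -0.122, -0.001], [-0.122, -0.993, -0.0], [-0.001, 0.001, -1.0]]
ft_force: [0.2, 0.8, 0.4]
grip_width: 0.0302
gripper_force: 0.0
```

>>> {"name": "jog_arm", "arguments": {
  "hand": [0.02,0.012,0.006,0.006,0.006],
  "travel": [
    [0,0,0],
    [0,0,0],
    [0,0,0],
    [0,0,0],
    [0,0,0]
  ],
  "yaw": [0,0,0,0,0],
  "grip_force": 60
}}

```text
time_s: 4.58
position: [0.4998, 0.2801, 0.0768]
tool_rot: [[0.993, -0.122, 0.001], [-0.122, -0.993, 0.0], [0.001, -0.001, -1.0]]
ft_force: [-0.3, 0.9, 4.5]
grip_width: 0.009
gripper_force: 59.4
```

>>> {"name": "jog_arm", "arguments": {
  "hand": [0.006,0.006,0.006,0.006,0.006],
  "travel": [
    [0,0,0.008],
    [0,0,0.015],
    [0,0,0.02],
    [0,0,0.02],
    [0,0,0.02]
  ],
  "yaw": [0,0,0,0,0]
}}

```text
time_s: 5.2
position: [0.4994, 0.2798, 0.1608]
tool_rot: [[0.993, -0.122, 0.0], [-0.122, -0.993, -0.0], [0.0, 0.0, -1.0]]
ft_force: [0.5, 0.1, -0.4]
grip_width: 0.0088
gripper_force: 58.5
```

>>> {"name": "jog_arm", "arguments": {
  "hand": [0.006,0.006,0.006,0.006,0.006],
  "travel": [
    [0,0,0.02],
    [0,0,0.02],
    [0,0,0.015],
    [0,0,0.01],
    [0,0,0]
  ],
  "yaw": [0,0,0,0,0]
}}

```text
time_s: 5.82
position: [0.4996, 0.2799, 0.2248]
tool_rot: [[0.993, -0.122, 0.001], [-0.122, -0.993, 0.0], [0.001, -0.0, -1.0]]
ft_force: [-0.8, -0.2, -1.0]
grip_width: 0.0084
gripper_force: 58.6
```

Run:
```python
from m import *
s=env.get_image("side")[:,:,::-1].copy();o=env.observe();print(o["position"],o["ft_force"],o["grip_width"])
x,y=map(int,proj("side",o["position"]));print(x,y)
for c,A,r,cn in comps(s,*cols["blue"],(x-30,y-35,60,60))[:2]: print("blue",c,A,r)
print("expected handle",proj("side",o["position"]+[0,0,-.002]),proj("side",o["position"]))
cv2.imwrite("pics/lift.png",cv2.resize(s[180:300,180:300],(600,600),interpolation=cv2.INTER_CUBIC))
```

```text
[0.49934865 0.27984202 0.22409696] [ 0.65962418  0.09584385 -0.39275807] 0.009262836220148105
224 221
blue [230.16666667 223.4       ] 30 ((230.5, 223.5), (5.0, 5.0), 0.0)
blue [218.86666667 221.66666667] 15 ((219.0, 221.5), (4.0, 3.0), 0.0)
expected handle (np.float64(224.71973849302273), np.float64(221.95590014558718)) (np.float64(224.70820727373206), np.float64(221.47663735178023))
```

View pics/lift.png

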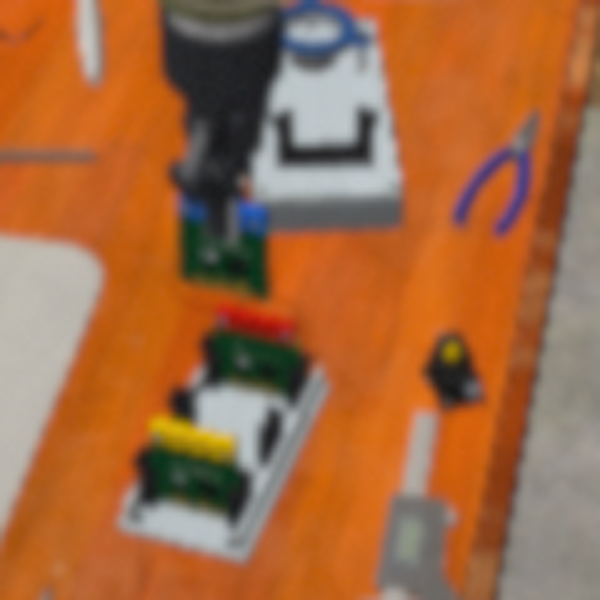

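The card is lifted cleanly and hangs upright (crop px 225,250). The middle slot is empty, and yellow and red are still seated. Next I'll check the socket in the side view.

Run:
```python
from m import *
s=cv2.imread("pics/side0.png")
g=s.max(2)[194:216,230:262]
print("\n".join(" ".join(f"{v:3d}" for v in r) for r in g))
def S(c,a,lx,ly,z):
    a=np.radians(a);return [c[0]+lx*np.cos(a)-ly*np.sin(a),c[1]+lx*np.sin(a)+ly*np.cos(a),z]
c=(.4945,-.0165)
for lx in(-.042,-.026,.026,.042):
  for z in(.048,.087): print(lx,z,np.round(proj("side",S(c,15.6,lx,0.008,z)),1),np.round(proj("top",S(c,15.6,lx,0,z)),1))
```

```text
189 189 174 159 162 186 196 195 189 179 167 156 152 153 159 174 186 193 196 198 192 180 174 183 190 180 175 185 194 196 195 195
186 192 186 176 174 189 198 198 196 195 191 187 184 186 187 192 196 197 198 198 197 192 191 194 194 182 179 188 194 197 195 197
185 194 192 190 190 196 198 197 197 198 198 198 198 197 195 197 197 198 198 199 199 198 200 200 198 190 184 190 195 196 195 197
183 194 194 196 196 198 198 199 198 198 199 199 198 197 197 198 198 198 198 198 200 200 200 201 199 194 187 187 192 195 195 197
181 194 196 196 197 199 199 198 199 197 198 199 198 197 198 197 199 199 198 198 199 199 200 200 199 194 183 179 188 194 195 197
179 194 196 196 197 198 198 197 197 198 199 199 198 198 198 198 198 198 198 199 197 196 195 197 197 194 179 175 186 194 196 195
177 194 195 195 195 196 193 190 192 196 198 198 198 198 198 198 198 199 199 198 194 183 177 181 189 189 176 175 186 193 195 195
178 193 195 191 187 182 172 168 177 190 197 198 198 198 197 198 198 198 199 197 186 159 141 147 163 173 173 175 183 193 195 194
180 194 195 186 167 151 130 126 152 183 196 198 199 199 198 197 199 199 199 
[... 1339 characters left out ...]
 194 196 186 162 143 137 137 138 138 137 139 140 141 141 140 142 147 150 151 151 152 154 168 189 198 197 184 177 184 194
144 178 196 197 193 186 180 180 180 182 181 180 179 180 181 181 180 181 183 185 187 188 188 187 191 197 200 199 191 185 190 195
157 178 193 196 196 195 195 195 196 198 197 196 195 196 196 196 195 195 196 197 200 200 201 201 201 200 200 196 190 184 186 192
-0.042 0.048 [255.3 210.8] [221.3 202.2]
-0.042 0.087 [255.5 203. ] [220.6 200.1]
-0.026 0.048 [251.3 210.9] [221.2 197.9]
-0.026 0.087 [251.5 203.2] [220.5 195.6]
0.026 0.048 [238.5 211.3] [220.9 183.8]
0.026 0.087 [238.5 203.6] [220.1 181.2]
0.042 0.048 [234.5 211.4] [220.8 179.6]
0.042 0.087 [234.5 203.7] [220.  176.9]
```

>>> {"name": "jog_arm", "arguments": {
  "hand": [0.006,0.006,0.006,0.006,0.006],
  "travel": [
    [0,-0.02,0],
    [0,-0.03,0],
    [-0.001,-0.03,0],
    [-0.001,-0.03,0],
    [-0.001,-0.03,0]
  ],
  "yaw": [0.04,0.04,0.04,0.04,0.04]
}}

```text
time_s: 6.5
position: [0.4961, 0.1389, 0.2235]
tool_rot: [[0.997, 0.079, -0.002], [0.079, -0.997, -0.0], [-0.002, -0.0, -1.0]]
ft_force: [0.6, -0.1, -1.3]
grip_width: 0.0089
gripper_force: 58.5
```

>>> {"name": "jog_arm", "arguments": {
  "hand": [0.006,0.006,0.006,0.006,0.006],
  "travel": [
    [-0.001,-0.035,0],
    [-0.001,-0.035,0],
    [0,-0.035,0],
    [0,-0.035,0],
    [0,-0.0165,0]
  ],
  "yaw": [0.04,0.04,0.04,0.04,0.034]
}}

```text
time_s: 7.12
position: [0.4941, -0.0181, 0.2236]
tool_rot: [[0.963, 0.268, -0.002], [0.268, -0.963, 0.0], [-0.001, -0.001, -1.0]]
ft_force: [0.2, 0.2, -0.4]
grip_width: 0.0089
gripper_force: 58.6
```

>>> {"name": "jog_arm", "arguments": {
  "hand": [0.006,0.006,0.006,0.006,0.006],
  "travel": [
    [0.001,0,-0.02],
    [0,0,-0.02],
    [0,0,-0.013],
    [0,0,-0.007],
    [0,0,0]
  ],
  "yaw": [0,0,0,0,0]
}}

```text
time_s: 7.75
position: [0.4954, -0.0165, 0.1641]
tool_rot: [[0.963, 0.269, -0.001], [0.269, -0.963, 0.0], [-0.001, -0.0, -1.0]]
ft_force: [-0.1, 0.3, -1.0]
grip_width: 0.0089
gripper_force: 58.6
```

Run:
```python
from m import *
s=env.get_image("side")[:,:,::-1].copy();t=env.get_image("top")[:,:,::-1].copy();o=env.observe();print(o["position"],o["tool_rot"][:,0])
a=cv2.resize(s[165:220,220:270],(500,550),interpolation=cv2.INTER_CUBIC)
b=cv2.resize(t[165:220,205:235],(300,550),interpolation=cv2.INTER_CUBIC)
cv2.imwrite("pics/pre2.png",np.hstack([a,b]))
for c,A,r,cn in comps(s,(40,60,0),(90,255,255),(225,175,40,35),8)[:3]: print("green",c,A,cn.min(0),cn.max(0))
```

```text
[ 0.49571159 -0.01657576  0.16477255] [9.63255085e-01 2.68587311e-01 7.05975066e-04]
green [244.56896552 194.73275862] 116 [237. 190.] [251. 199.]
```

View pics/pre2.png

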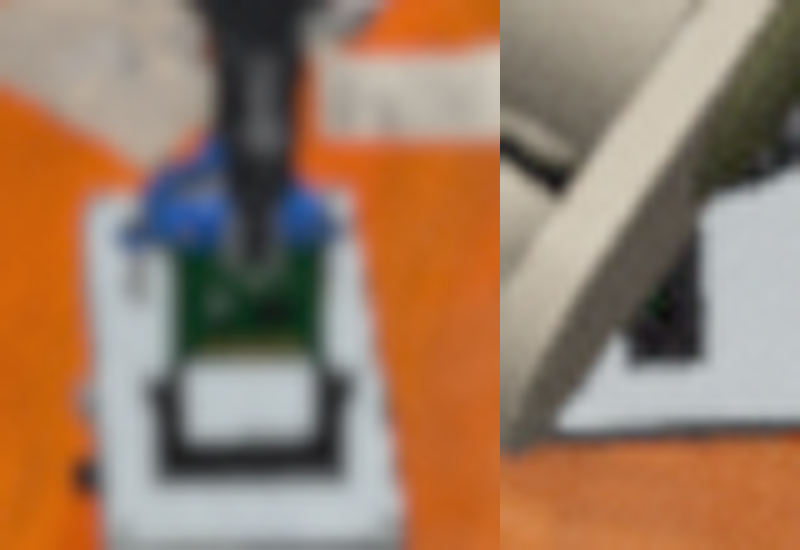

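The card (crop x 175–325) is centred over the socket (uprights at inner crop x 183–317). Lowering in stages with a force check.

>>> {"name": "jog_arm", "arguments": {
  "hand": [0.006,0.006,0.006,0.006,0.006],
  "travel": [
    [0,0,-0.004],
    [0,0,-0.004],
    [0,0,-0.004],
    [0,0,-0.003],
    [0,0,0]
  ],
  "yaw": [0,0,0,0,0]
}}

```text
time_s: 8.48
position: [0.4954, -0.0165, 0.1491]
tool_rot: [[0.963, 0.268, -0.001], [0.268, -0.963, 0.0], [-0.0, -0.0, -1.0]]
ft_force: [-0.0, 0.6, -0.4]
grip_width: 0.0088
gripper_force: 58.6
```

>>> {"name": "jog_arm", "arguments": {
  "hand": [0.006,0.006,0.006,0.006,0.006],
  "travel": [
    [0,0,-0.003],
    [0,0,-0.003],
    [0,0,-0.003],
    [0,0,-0.002],
    [0,0,0]
  ],
  "yaw": [0,0,0,0,0]
}}

```text
time_s: 9.1
position: [0.4954, -0.0166, 0.1382]
tool_rot: [[0.963, 0.268, -0.0], [0.268, -0.963, 0.0], [-0.0, -0.0, -1.0]]
ft_force: [-0.1, -0.5, -1.2]
grip_width: 0.009
gripper_force: 58.6
```

>>> {"name": "jog_arm", "arguments": {
  "hand": [0.006,0.006,0.006,0.006,0.006],
  "travel": [
    [0,0,-0.004],
    [0,0,-0.004],
    [0,0,-0.004],
    [0,0,-0.004],
    [0,0,-0.002]
  ],
  "yaw": [0,0,0,0,0]
}}

```text
time_s: 9.72
position: [0.4954, -0.0165, 0.12]
tool_rot: [[0.963, 0.268, -0.0], [0.268, -0.963, 0.0], [-0.0, -0.0, -1.0]]
ft_force: [-0.6, -0.5, -0.8]
grip_width: 0.0088
gripper_force: 58.6
```

>>> {"name": "jog_arm", "arguments": {
  "hand": [0.006,0.006,0.006,0.006,0.006],
  "travel": [
    [0,0,-0.001],
    [0,0,-0.001],
    [0,0,-0.001],
    [0,0,-0.001],
    [0,0,0]
  ],
  "yaw": [0,0,0,0,0]
}}

```text
time_s: 10.35
position: [0.4956, -0.0166, 0.1168]
tool_rot: [[0.963, 0.269, 0.001], [0.269, -0.963, -0.0], [0.001, 0.0, -1.0]]
ft_force: [-1.3, 0.3, 5.5]
grip_width: 0.0089
gripper_force: 59.4
```

>>> {"name": "jog_arm", "arguments": {
  "hand": [0.006,0.006,0.006,0.006,0.03],
  "travel": [
    [0,0,-0.001],
    [0,0,-0.001],
    [0,0,0],
    [0,0,0.002],
    [0,0,0]
  ],
  "yaw": [0,0,0,0,0]
}}

```text
time_s: 10.98
position: [0.4955, -0.0166, 0.1164]
tool_rot: [[0.963, 0.268, 0.0], [0.268, -0.963, -0.0], [0.0, 0.0, -1.0]]
ft_force: [0.1, -0.1, -0.2]
grip_width: 0.026
gripper_force: 0.0
```

>>> {"name": "jog_arm", "arguments": {
  "hand": [0.03,0.03,0.03,0.03,0.03],
  "travel": [
    [0,0,0],
    [0,0,0],
    [0,0,0.01],
    [0,0,0.02],
    [0,0,0.04]
  ],
  "yaw": [0,0,0,0,0]
}}

```text
time_s: 11.6
position: [0.4949, -0.0165, 0.1867]
tool_rot: [[0.963, 0.268, -0.003], [0.268, -0.963, 0.001], [-0.002, -0.001, -1.0]]
ft_force: [-0.2, 0.1, 0.3]
grip_width: 0.0302
gripper_force: 0.0
```

>>> {"name": "jog_arm", "arguments": {
  "hand": [0.05,0.085,0.085,0.085,0.085],
  "travel": [
    [0,0,0.05],
    [0,0,0.04],
    [0.004,-0.04,0],
    [0.004,-0.04,0],
    [0.004,-0.04,0]
  ],
  "yaw": [0,0,0,0,0]
}}

```text
time_s: 12.22
position: [0.5074, -0.1377, 0.2771]
tool_rot: [[0.963, 0.269, 0.001], [0.269, -0.963, -0.0], [0.001, 0.001, -1.0]]
ft_force: [-0.4, 0.7, 0.3]
grip_width: 0.085
gripper_force: 0.0
```

Run:
```python
from m import *
s=env.get_image("side")[:,:,::-1].copy();t=env.get_image("top")[:,:,::-1].copy();o=env.observe();print(o["position"])
a=cv2.resize(s[165:220,220:270],(400,440),interpolation=cv2.INTER_CUBIC)
b=cv2.resize(t[165:220,200:245],(360,440),interpolation=cv2.INTER_CUBIC)
cv2.imwrite("pics/card.png",np.hstack([a,b]))
x=comps(t,*cols["blue"],(205,170,30,40));y=comps(s,*cols["blue"],(225,180,37,25))
print(x[0][:2],y[0][:2],tri(x[0][0],y[0][0]),plane("top",*x[0][0],.12))
```

```text
[ 0.50757365 -0.13962739  0.27649913]Traceback (most recent call last):
  File "<stdin>", line 7, in <module>
IndexError: list index out of range
```

View pics/card.png

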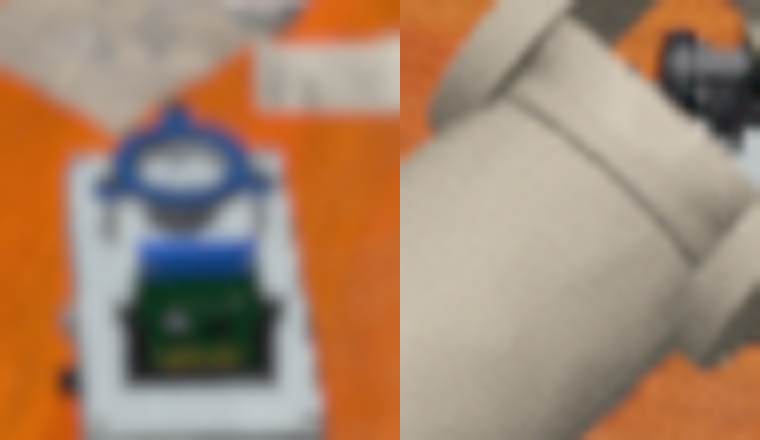

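Card is seated: the handle bar is level just above the uprights and the ring is clear. Refining the pod position.

Run:
```python
from m import *
t=cv2.imread("pics/top0.png");s=cv2.imread("pics/side0.png")
print("flange top .032 of (333.5,205.5)",plane("top",333.5,205.5,.03),"head top",plane("top",335,203,.08))
hsv=cv2.cvtColor(t,cv2.COLOR_BGR2HSV)
for n,im,(x,y,w,h) in(("top",t,(322,192,28,26)),("side",s,(240,142,26,28))):
    print(n);print("\n".join(f"{y+i} "+" ".join(f"{v:3d}" for v in r) for i,r in enumerate(im[y:y+h,x:x+w].max(2))))
```

```text
flange top .032 of (333.5,205.5) [ 0.54031491 -0.42435611  0.03      ] head top [ 0.53885816 -0.42111772  0.08      ]
top
192 190 181 164 172 188 191 192 191 192 194 183 181 184 194 194 192 193 193 189 188 187 190 194 193 195 196 194 194
193 195 188 179 182 190 191 191 194 194 196 183 181 183 194 192 191 187 185 181 181 180 181 191 193 195 192 196 196
194 198 193 188 188 192 195 195 194 196 193 184 182 185 194 194 188 186 184 184 183 181 180 190 194 195 192 194 196
195 197 193 191 187 194 195 194 195 195 191 186 181 188 193 196 191 185 181 187 192 190 189 188 190 193 193 195 196
196 194 192 191 188 190 195 194 194 194 192 187 184 183 177 188 191 183 179 188 193 195 193 189 188 192 196 195 195
197 193 195 192 189 192 198 197 201 204 202 180 158 153 138 157 164 161 174 189 193 194 192 189 190 195 197 197 195
198 188 191 188 187 194 200 208 212 211 193 150 101  94 104 110  98 100 144 178 190 195 194 189 189 196 200 196 195
199 182 187 187 187 198 208 217 215 192 137  91 107 124 135 133 120 100  92 145 180 192 193 191 190 196 197 198 198
200 183 189 190 194 205 215 217 199 144  79  98 13
[... 4366 characters left out ...]
 135 139 152 171 186 184 190 204 210 210 210 209 208
164 170 170 168 166 165 167 173 187 197 196 184 169 168 167 169 174 178 180 181 195 211 214 214 213 211 207
165 165 168 169 168 169 168 170 173 178 179 176 172 175 174 168 159 153 164 188 208 217 217 216 214 210 207
166 163 167 169 173 173 173 173 171 165 158 154 152 155 155 146 133 132 164 200 217 219 218 216 213 209 205
167 163 166 172 175 175 174 174 172 165 154 144 138 137 135 131 130 148 183 212 219 219 217 214 209 206 204
168 157 161 166 170 172 170 169 168 167 160 150 144 141 139 140 150 177 204 217 220 218 215 210 204 202 204
169 153 157 162 167 169 166 164 163 163 163 163 161 160 159 166 179 198 213 219 219 216 212 207 201 202 203
```

>>> {"name": "jog_arm", "arguments": {
  "hand": [0.085,0.085,0.085,0.085,0.085],
  "travel": [
    [0.003,-0.03,0],
    [0.003,-0.04,0],
    [0.003,-0.04,0],
    [0.003,-0.04,0],
    [0.003,-0.04,0]
  ],
  "yaw": [-0.06,-0.06,-0.06,-0.06,-0.06]
}}

```text
time_s: 12.95
position: [0.5226, -0.3271, 0.277]
tool_rot: [[1.0, -0.03, 0.0], [-0.03, -1.0, -0.0], [0.0, 0.0, -1.0]]
ft_force: [0.5, 0.8, -0.1]
grip_width: 0.0849
gripper_force: 0.0
```

>>> {"name": "jog_arm", "arguments": {
  "hand": [0.085,0.085,0.085,0.085,0.085],
  "travel": [
    [0.005,-0.03,0],
    [0.005,-0.03,0],
    [0.0045,-0.025,-0.03],
    [0.003,-0.011,-0.04],
    [0,0,-0.04]
  ],
  "yaw": [-0.05,-0.05,-0.05,-0.05,-0.022]
}}

```text
time_s: 13.58
position: [0.5401, -0.4227, 0.1653]
tool_rot: [[0.968, -0.249, 0.0], [-0.249, -0.968, -0.0], [0.0, -0.0, -1.0]]
ft_force: [0.8, 0.1, -0.3]
grip_width: 0.0849
gripper_force: 0.0
```

>>> {"name": "jog_arm", "arguments": {
  "hand": [0.085,0.085,0.085,0.085,0.085],
  "travel": [
    [0,0,-0.03],
    [0,0,-0.03],
    [0,0,-0.025],
    [0,0,-0.015],
    [0,0,-0.007]
  ],
  "yaw": [0,0,0,0,0]
}}

```text
time_s: 14.2
position: [0.5402, -0.4223, 0.0592]
tool_rot: [[0.969, -0.247, -0.0], [-0.247, -0.969, 0.0], [-0.0, -0.0, -1.0]]
ft_force: [0.7, 0.1, 1.3]
grip_width: 0.0851
gripper_force: 0.0
```

>>> {"name": "jog_arm", "arguments": {
  "hand": [0.07,0.055,0.035,0.035,0.035],
  "travel": [
    [0,0,0],
    [0,0,0],
    [0,0,0],
    [0,0,0],
    [0,0,0]
  ],
  "yaw": [0,0,0,0,0],
  "grip_force": 40
}}

```text
time_s: 14.82
position: [0.5403, -0.4228, 0.0604]
tool_rot: [[0.969, -0.247, 0.001], [-0.247, -0.969, -0.001], [0.002, 0.001, -1.0]]
ft_force: [0.3, 1.0, 6.1]
grip_width: 0.0431
gripper_force: 41.3
```

>>> {"name": "jog_arm", "arguments": {
  "hand": [0.035,0.035,0.035,0.035,0.035],
  "travel": [
    [0,0,0],
    [0,0,0.015],
    [0,0,0.04],
    [0,0,0.05],
    [0,0,0.05]
  ],
  "yaw": [0,0,0,0,0],
  "grip_force": 100
}}

```text
time_s: 15.45
position: [0.5396, -0.4223, 0.2163]
tool_rot: [[0.969, -0.248, -0.0], [-0.248, -0.969, 0.0], [-0.001, -0.0, -1.0]]
ft_force: [1.0, -0.2, -2.2]
grip_width: 0.0419
gripper_force: 101.3
```

>>> {"name": "jog_arm", "arguments": {
  "hand": [0.035,0.035,0.035,0.035,0.035],
  "travel": [
    [-0.001,0.03,0],
    [-0.001,0.04,0],
    [-0.002,0.04,0],
    [-0.002,0.04,0],
    [-0.0015,0.04,0]
  ],
  "yaw": [0,0,0,0,0]
}}

```text
time_s: 16.08
position: [0.532, -0.2312, 0.2148]
tool_rot: [[0.969, -0.248, -0.0], [-0.248, -0.969, 0.0], [-0.0, -0.0, -1.0]]
ft_force: [0.2, -0.3, -1.4]
grip_width: 0.0416
gripper_force: 101.4
```

>>> {"name": "jog_arm", "arguments": {
  "hand": [0.035,0.035,0.035,0.035,0.035],
  "travel": [
    [0,0.04,0],
    [0,0.03,0],
    [0,0.012,-0.01],
    [0,0,-0.01],
    [0,0,0]
  ],
  "yaw": [0,0,0,0,0]
}}

```text
time_s: 16.7
position: [0.5321, -0.1514, 0.1931]
tool_rot: [[0.969, -0.249, -0.002], [-0.249, -0.969, 0.001], [-0.002, -0.0, -1.0]]
ft_force: [-0.4, -0.5, -1.8]
grip_width: 0.0419
gripper_force: 101.4
```

Run:
```python
from m import *
s=env.get_image("side")[:,:,::-1].copy();o=env.observe();p=o["position"];print(p,o["ft_force"],o["grip_width"])
cv2.imwrite("pics/pod.png",cv2.resize(s[130:220,210:280],(467,600),interpolation=cv2.INTER_CUBIC))
for dz in(-.0604,-.0604+.028,.0196): print(dz,proj("side",p+[0,0,dz]))
r=comps(cv2.imread("pics/side0.png"),(100,90,40),(128,255,255),(225,165,37,40))
for c,A,_,cn in r[:2]: print(c,A,cn.min(0),cn.max(0))
print("ring pred",proj("side",[.5327,-.151,.08]))
for a in(-90,30,150):
    A=np.radians(a+15.6);print("ear",proj("side",[.5327+.046*np.cos(A),-.151+.046*np.sin(A),.08]))
```

```text
[ 0.53234548 -0.15160219  0.19367642] [ 0.41486332  0.67231777 -1.30325446] 0.04184680367504248
-0.0604 (np.float64(242.88429211754982), np.float64(173.45073554649304))
-0.0324 (np.float64(242.928232278856), np.float64(167.8003446913623))
0.0196 (np.float64(243.01204318601353), np.float64(157.02286073851215))
[242.36363636 185.93939394] 66 [233. 179.] [252. 190.]
ring pred (np.float64(242.69207170307183), np.float64(183.98584405158212))
ear (np.float64(242.08128628377128), np.float64(178.07821859640882))
ear (np.float64(233.59918608480143), np.float64(187.2939426854368))
ear (np.float64(252.37935857863533), np.float64(186.77558579080906))
```

View pics/pod.png

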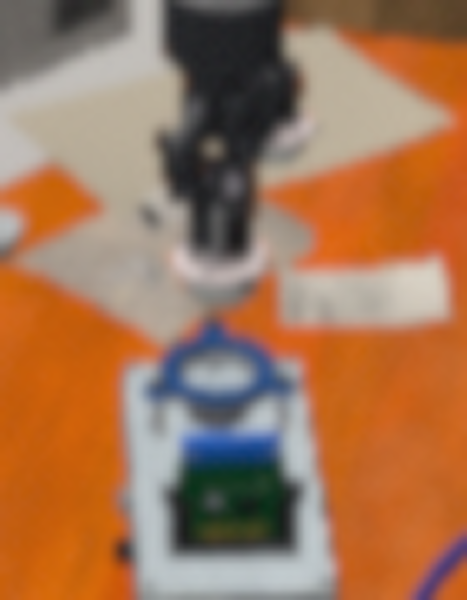

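The pod hangs upright, with its flange (crop x≈221) centred over the ring (x≈220). The card is still home.

>>> {"name": "jog_arm", "arguments": {
  "hand": [0.035,0.035,0.035,0.035,0.035],
  "travel": [
    [0,0,-0.02],
    [0,0,-0.015],
    [0,0,-0.01],
    [0,0,-0.005],
    [0,0,0]
  ],
  "yaw": [0,0,0,0,0]
}}

```text
time_s: 17.38
position: [0.5325, -0.1507, 0.1443]
tool_rot: [[0.969, -0.248, -0.0], [-0.248, -0.969, -0.0], [-0.0, 0.0, -1.0]]
ft_force: [0.7, 0.7, -1.5]
grip_width: 0.0421
gripper_force: 101.4
```

>>> {"name": "jog_arm", "arguments": {
  "hand": [0.035,0.035,0.035,0.035,0.035],
  "travel": [
    [0,0,-0.003],
    [0,0,-0.003],
    [0,0,-0.003],
    [0,0,-0.002],
    [0,0,0]
  ],
  "yaw": [0,0,0,0,0]
}}

```text
time_s: 18.0
position: [0.5324, -0.1506, 0.1332]
tool_rot: [[0.969, -0.248, -0.0], [-0.248, -0.969, 0.0], [-0.0, -0.0, -1.0]]
ft_force: [0.0, -0.4, -0.9]
grip_width: 0.0416
gripper_force: 101.4
```

>>> {"name": "jog_arm", "arguments": {
  "hand": [0.035,0.035,0.035,0.035,0.035],
  "travel": [
    [0,0,-0.003],
    [0,0,-0.003],
    [0,0,-0.003],
    [0,0,-0.003],
    [0,0,-0.002]
  ],
  "yaw": [0,0,0,0,0]
}}

```text
time_s: 18.62
position: [0.5324, -0.1506, 0.1191]
tool_rot: [[0.969, -0.248, -0.0], [-0.248, -0.969, 0.0], [-0.0, -0.0, -1.0]]
ft_force: [0.4, -0.7, -1.9]
grip_width: 0.042
gripper_force: 101.4
```

>>> {"name": "jog_arm", "arguments": {
  "hand": [0.035,0.035,0.035,0.035,0.035],
  "travel": [
    [0,0,-0.002],
    [0,0,-0.002],
    [0,0,-0.001],
    [0,0,0],
    [0,0,0]
  ],
  "yaw": [0,0,0,0,0]
}}

```text
time_s: 19.25
position: [0.5325, -0.1506, 0.1146]
tool_rot: [[0.969, -0.248, 0.0], [-0.248, -0.969, -0.0], [0.0, 0.0, -1.0]]
ft_force: [-0.5, 1.3, 4.0]
grip_width: 0.0418
gripper_force: 101.9
```

>>> {"name": "jog_arm", "arguments": {
  "hand": [0.035,0.035,0.035,0.035,0.035],
  "travel": [
    [0,0,-0.002],
    [0,0,-0.002],
    [0,0,-0.002],
    [0,0,-0.002],
    [0,0,-0.001]
  ],
  "yaw": [0,0,0,0,0]
}}

```text
time_s: 19.88
position: [0.5325, -0.1506, 0.1057]
tool_rot: [[0.969, -0.248, 0.0], [-0.248, -0.969, -0.0], [0.001, 0.0, -1.0]]
ft_force: [-3.2, 1.3, 9.8]
grip_width: 0.042
gripper_force: 102.6
```

>>> {"name": "jog_arm", "arguments": {
  "hand": [0.035,0.035,0.035,0.035,0.035],
  "travel": [
    [0,0,-0.001],
    [0,0,-0.001],
    [0,0,-0.001],
    [0,0,0],
    [0,0,0]
  ],
  "yaw": [0,0,0,0,0]
}}

```text
time_s: 20.5
position: [0.5327, -0.1506, 0.1055]
tool_rot: [[0.969, -0.247, 0.003], [-0.247, -0.969, -0.002], [0.003, 0.001, -1.0]]
ft_force: [-11.1, 5.6, 32.5]
grip_width: 0.0419
gripper_force: 105.6
```

Run:
```python
from m import *
s=env.get_image("side")[:,:,::-1].copy();o=env.observe();print(o["position"],o["ft_force"],o["wrist_torque"],o["tool_rot"][:,2])
cv2.imwrite("pics/press.png",cv2.resize(s[145:215,220:270],(571,600)[::1] if 0 else (429,600),interpolation=cv2.INTER_CUBIC))
a=comps(cv2.imread("pics/side0.png"),(100,90,40),(128,255,255),(225,165,37,27))
b=comps(s,(100,90,40),(128,255,255),(225,165,37,27),3)
for r in(a,b):
  for c,A,_,cn in r[:5]: print(c.round(1),A,cn.min(0),cn.max(0))
  print()
for z in(.08,.068):
  for an in(-90,30,150):
    A=np.radians(an+15.6);print(z,an,proj("side",[.5327+.046*np.cos(A),-.151+.046*np.sin(A),z]))
```

```text
[ 0.53269155 -0.15061149  0.10549519] [-11.19634024   4.90325048  32.50358331] [0.78283228 1.75059963 0.00609309] [ 0.00258037 -0.00160383 -0.99999538]
[242.4 185.9] 66 [233. 179.] [252. 190.]

[249.  189.7] 14 [245. 188.] [252. 191.]
[236.  190.1] 8 [234. 189.] [239. 191.]

0.08 -90 (np.float64(242.08128628377128), np.float64(178.07821859640882))
0.08 30 (np.float64(233.59918608480143), np.float64(187.2939426854368))
0.08 150 (np.float64(252.37935857863533), np.float64(186.77558579080906))
0.068 -90 (np.float64(242.06643597749007), np.float64(180.36161936191883))
0.068 30 (np.float64(233.6170633016097), np.float64(189.6185917497517))
0.068 150 (np.float64(252.32387210279404), np.float64(189.09341019700602))
```

View pics/press.png

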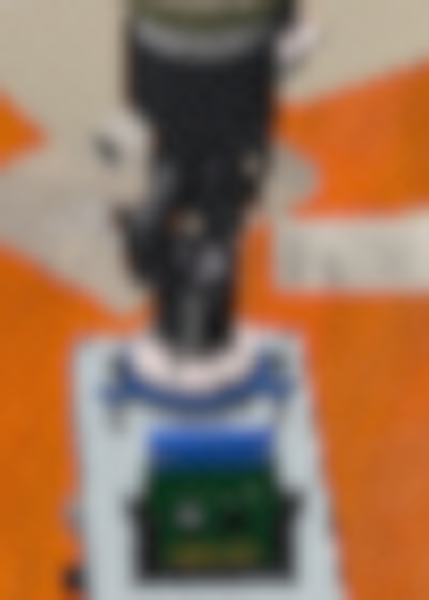

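>>> {"name": "jog_arm", "arguments": {
  "hand": [0.035,0.035,0.035,0.035,0.035],
  "travel": [
    [0,0,0.0005],
    [0,0,0],
    [0,0,0],
    [0,0,0],
    [0,0,0]
  ],
  "yaw": [0,0,0,0,0]
}}

```text
time_s: 21.18
position: [0.5327, -0.1506, 0.1055]
tool_rot: [[0.969, -0.247, 0.002], [-0.247, -0.969, -0.001], [0.003, 0.001, -1.0]]
ft_force: [-9.2, 4.2, 27.8]
grip_width: 0.042
gripper_force: 104.9
```

The ring is level and down on its stop: 12 mm of travel from first contact, then a hard force rise. The push is steady at 28 N, so I'm handing in.

```bash
python3 -c "
from rig import env
print(env.close_job())"
```

```text
the job is handed in; nothing more can be done
None
```

I plugged the blue card fully home in the fixture's socket, then pressed the nearest pod down until the ring reached its stop, and handed in at about 21 s with the pod still held down at about 28 N; the hand-in returned no verdict.

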